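# Dock a round tin along the fence onto its sprung stop

### The job

Slide the round steel tin with the red lid across the bench onto the long fence beside where it stands, then push it along the fence to the right, touching the fence all the way, past the sprung white roller and onto the round rubber stop pad of the blue end block. The pad was set by hand, so feel for it: press the tin onto it firmly, with about 10 N on the pad for about half a second, then let go so that the tin stays resting against pad and fence. Be gentle: never push the tin with more than 25 N, do not lift or tip it, and leave the glue bottle, the screwdriver and the mug alone.

Things in the scene. Friction and masses are not known exactly. Their poses are not given: they have to be found in the camera images.
- tin_center (a point): centre (on the axis, half-way up) of a closed round steel tin with a red lid standing on the bench: 104 mm diameter, 60 mm high, 0.2 to 0.4 kg, too wide to grip; plain round side. It slides on its flat bottom (1 to 3 N of friction) and may turn as it is pushed.
- fence: fixed straight aluminium fence, 520 mm long, 40 mm high, with a slick white strip. Origin: on the bench, in its front face (towards the robot), half-way along. y runs along it, +y to the left; the tin travels to -y. x points through the wall, away from the robot: the face is x = 0, the tin touching it has its centre at x = -52 mm. From y = +30 mm on to the right the tin must be on the fence.
- end_block: fixed blue block, 64 mm wide, 52 mm high, axes as the fence's. Origin: on the bench under its middle, 52 mm in front of the fence's face. Its round black pad (38 mm, centre 30 mm up) looks to +y; a screw sets its face 50 to 66 mm from this origin (unmeasured: feel for it), so the docked tin's centre lies 98 to 118 mm from it. Pad spring 3 N/mm, bottoms after 8 mm.
- latch: fixed blue bracket, 50 x 80 x 48 mm, axes as the fence's. Origin: on the bench under its middle, 165 mm in front of the fence's face, 140 mm to the +y side of the end block's origin. A sprung steel plunger with a roller reaches from it towards the fence.
- roller (a point): axis of the plunger's white roller at rest, 30 mm above the bench: 16 mm diameter, 97 mm from the fence's face, so the passing tin pushes it back up to 15 mm (4 N at first, 0.2 N/mm more). The push on the tin rises to about 10 to 14 N in all here (not the stop yet), then falls to 0 to 5 N once the tin's middle is past; the roller then keeps the tin in from behind.
- glue_mid (a point): middle of a white glue bottle with a red nozzle, 42 mm diameter, 121 mm high, standing; to be left alone
- screwdriver_mid (a point): middle of a lying screwdriver with a red handle, 201 mm long, 26 mm thick; to be left alone
- mug_mid (a point): middle of a white mug, 81 mm diameter and 117 mm with its handle, 97 mm high; to be left alone

How it is judged:
By the outcome, as a careful person would: the job done as asked, in the order asked, and still so for the second after the job is handed in, with the robot touching nothing.
It also fails if it takes over 70 s, if anything falls off the work surface, if the arm or the gripper's body presses on something with over 40 N, if the wrist force passes 120 N, or if a joint passes its speed limit or range.

### The arm

A 6-joint arm with a two-finger parallel gripper is mounted at the origin on a cart in front of the work surface, level with it; the furniture and walls round the work are solid. World frame = base frame: x ahead of the robot, y to its left, z up, the work surface at z = 0. Lengths are in m, angles in rad, forces in N, time in s.
With the tool pointing down it reaches from about 0.35 to 0.85 m from the base axis. Payload 8.1 kg.
Tool frame: the origin (TCP) lies midway between the tips of the shut fingers; the grasp point (between the pads) lies 19 mm behind it; z points along the fingers, y is the direction in which the jaws open and shut (so a half turn about z gives the same grasp; the last joint's range is limited). The gripper opens to 93 mm and grips with 3 to 60 N. Pads are 15 mm wide; open, the fingers measure 128 mm over their backs; the gripper's body (75 mm by 188 mm) begins 65 mm behind the grasp point.
Start: joints at [1.084, 0.13, 1.488, -0, 1.523, -0.085], TCP at [0.235, 0.552, 0.219] pointing down, gripper open.
Joint ranges: [-2.96, 2.96], [-0.89, 2.26], [0.02, 2.5], [-1.34, 4.48], [0, 2.73], [-2.66, 2.66]. Speed limits (rad/s): [2.39, 2.39, 2.79, 3.14, 3.14, 3.14].

### API

Orientations are given as a rotation vector (axis times angle).
In Python, from plant import robot gives the robot as it stands. The module is installed in compiled form; this text tells all that it offers.
- The arm moves only by the shell command python3 -m pendant 'ROWS' [FORCE]. ROWS is JSON, a list of rows, each an object with "translation": the shift along the tool's x, y, z in mm, a list of three; "twist": the turn, a rotation vector about the tool's x, y, z in rad, a list of three; "grip": the opening, from -1 (shut) to 1 (fully open). A call has exactly 10 rows; each row shifts and turns the pose as measured when the row begins, along the tool's axes as they then stand; what a row does not reach is not made up. A row lasts 1/10 s, in which the tool goes at most 50 mm and 8.59 degrees, less where a joint would pass 70% of its speed; a pose out of reach is approached as far as the arm can. A call is refused whole if a number of a shift passes 50 or a number of a turn 0.15, either way. A call with a gripper value outside its range is refused whole. The fingers move at their own pace and stop on an object; FORCE is the grip in N (left out, the last holds). Time passes only in rows, so rows that do not move let the fingers close, or fill a call up. It gives the time, the measured TCP pose, the force and the opening at its end, in the units of the state.
- robot.read_state(): the state, without advancing time (a new reading comes with each control period).
- robot.read_camera(name): name is "side" or "top"; returns (picture, depth): 400x640x3 uint8, red, green, blue; 400x640 float32, m along the optical axis (not along the pixel's ray), 0 where there is no reading.
- robot.camera_info(name): a dict with "vertical_fov" (degrees; the focal length in pixels is half the picture's height over the tangent of half this angle, whatever the lens; pixels are square), "cx", "cy" (the principal point, pixels), "D" ([k1, k2, p1, p2, k3] as OpenCV has them; the pictures are not rectified), "cam_to_world" (4x4, takes a point from camera to world coordinates). Camera axes: x right, y up, looking along -z (the intrinsics and any distortion apply to the point x, -y, -z); pixel columns grow to the right and rows downward; lengths in m; the calibration is good to about 2 mm. A picture is of the moment at which its call begins. camera_info takes no time and is no camera call.
- robot.close_job(): hands the job in, once; it reports no verdict.
The state is a dict: "t": time; "q": joint angles; "dq": joint speeds; "joint_torque": joint torques, N m; "tool_pos": TCP position; "orientation": TCP orientation; "force": force on the tool from outside, world axes, zero at the start; "wrist_torque": the same for the moment, N m; "opening": finger opening in m.
Only numpy, scipy, OpenCV 4.12 (cv2) and the standard library are available. Lean on these libraries where they do the work, as an engineer would, in place of code of your own. Each camera call takes 0.05 s, during which the arm holds its last target. There are 200 camera calls.

## Working session

There is one attempt and no reset: what is moved stays moved. The work goes in short steps, Python scripts to look and compute and a shell command to move; the robot and the scene stay as the last step left them, time stands still between calls to the robot, and variables do not carry over. Pictures are saved under pics/ and viewed, about 8 in all and at most 12, crops included, and the job is handed in when it is done.

```bash
mkdir -p pics
cat > h.py <<'E'
import numpy as np, cv2
from plant import robot
def cam(n):
    i=robot.camera_info(n); f=200/np.tan(np.radians(i['vertical_fov'])/2)
    return np.array([[f,0,i['cx']],[0,f,i['cy']],[0,0,1]]),np.array(i['D'],float),np.array(i['cam_to_world'])
def ray(n,uv):
    K,D,T=cam(n); p=cv2.undistortPoints(np.array(uv,float).reshape(-1,1,2),K,D).reshape(-1,2)
    d=np.c_[p[:,0],-p[:,1],-np.ones(len(p))]
    return T[:3,3],d@T[:3,:3].T
def onplane(n,uv,z):
    o,d=ray(n,uv); return o+d*((z-o[2])/d[:,2])[:,None]
def cloud(n,depth):
    v,u=np.mgrid[0:400,0:640]; o,d=ray(n,np.stack([u,v],-1).reshape(-1,2))
    P=o+d*depth.reshape(-1,1); return P.reshape(400,640,3)
E
python3 - <<'E'
from h import *
np.set_printoptions(precision=3,suppress=True)
for n in('top','side'):
    im,d=robot.read_camera(n); np.savez(f'{n}0.npz',im=im,d=d); cv2.imwrite(f'pics/{n}0.png',im[:,:,::-1]); print(n,cam(n))
s=robot.read_state(); print(s)
E
```

```text
top (array([[479.778,   0.   , 322.372],
       [  0.   , 479.778, 196.716],
       [  0.   ,   0.   ,   1.   ]]), array([-0.083,  0.   ,  0.   ,  0.   ,  0.   ]), array([[-0.008,  0.998, -0.064,  0.413],
       [-1.   , -0.009, -0.003,  0.018],
       [-0.004,  0.064,  0.998,  1.74 ],
       [ 0.   ,  0.   ,  0.   ,  1.   ]]))
side (array([[379.593,   0.   , 313.672],
       [  0.   , 379.593, 195.728],
       [  0.   ,   0.   ,   1.   ]]), array([-0.04,  0.  ,  0.  ,  0.  ,  0.  ]), array([[ 0.999,  0.034, -0.013,  0.495],
       [-0.031,  0.63 , -0.776, -0.977],
       [-0.018,  0.776,  0.631,  0.877],
       [ 0.   ,  0.   ,  0.   ,  1.   ]]))
{'t': 0.1, 'q': array([ 1.084,  0.131,  1.489, -0.   ,  1.523, -0.085]), 'dq': array([-0.   , -0.001, -0.004,  0.   , -0.001,  0.001]), 'joint_torque': array([  0.001, -56.134, -49.309,   0.077,   0.029,  -0.   ]), 'tool_pos': array([0.234, 0.552, 0.218]), 'orientation': array([-0.627, -3.078,  0.003]), 'force': array([ 0.556, -0.437,  0.447]), 'wrist_torque': array([-0.004,  0.026, -0.022]), 'opening': 0.09288688464728832}
```

View pics/top0.png

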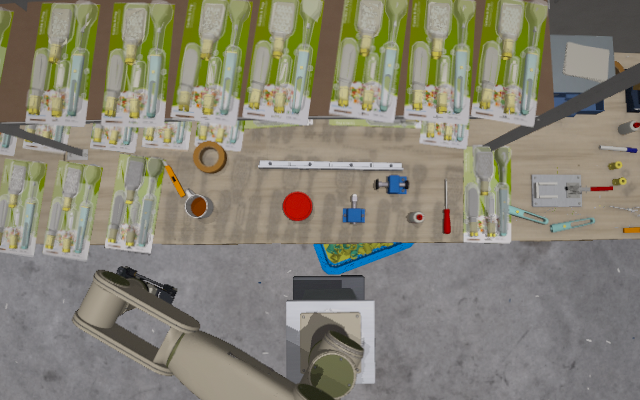

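View pics/side0.png

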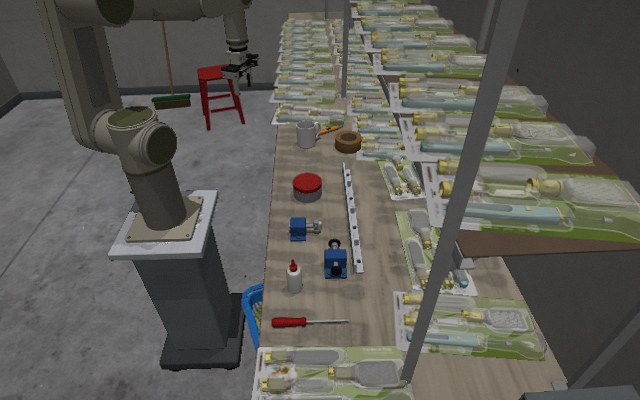

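The top view shows the tin lid at (297,206), the fence from (259,164) to (402,166), the end block at (397,185) with its pad at 377, and the latch at (353,215) with its roller at (353,198). The glue is at (417,217), the screwdriver at (447,210) and the mug at (197,206). A shelf overhangs the back, with its edge near row 120.

Run:
```python
from h import *
np.set_printoptions(precision=4,suppress=True)
z=np.load('top0.npz'); im,d=z['im'],z['d']; P=cloud('top',d); hsv=cv2.cvtColor(im,cv2.COLOR_RGB2HSV)
def big(m,n=1):
    k,l,st,c=cv2.connectedComponentsWithStats(m.astype(np.uint8)); o=np.argsort(-st[1:,4])[:n]+1
    return [(l==i) for i in o]
H,S,V=[hsv[:,:,i].astype(int) for i in range(3)]
roi=np.zeros((400,640),bool); roi[140:242,160:470]=1
red=big(roi&((H<8)|(H>172))&(S>150)&(V>100),3)
for m in red:
    v,u=np.nonzero(m); (c,r)=cv2.minEnclosingCircle(np.c_[u,v].astype(np.float32)); cc=(u.mean(),v.mean()); print('red',len(u),cc,r,onplane('top',[cc],.06),np.median(P[m],0))
blue=big(roi&(H>100)&(H<125)&(S>120),2)
for m in blue:
    Q=P[m]; v,u=np.nonzero(m); print('blue',len(u),u.min(),u.max(),v.min(),v.max(),np.median(Q,0)); print(onplane('top',cv2.boxPoints(cv2.minAreaRect(np.c_[u,v].astype(np.float32))),.05))
# fence: height 25..45mm points
for nm,(r0,r1,c0,c1) in dict(fence=(155,176,245,420),table=(176,240,220,280)).items():
    Q=P[r0:r1,c0:c1]; print(nm,np.median(Q[...,2]))
Q=P[152:176,245,:];
m=roi&(P[...,2]>.03)&(P[...,2]<.05)&(np.mgrid[0:400,0:640][0]<176)&(np.mgrid[0:400,0:640][1]>245)&(np.mgrid[0:400,0:640][1]<420)
v,u=np.nonzero(m); print('fence px',len(u),u.min(),u.max())
for c in range(265,400,15):
    vv=v[u==c]; print(c,vv.min() if len(vv) else 0,vv.max() if len(vv) else 0, onplane('top',[(c,vv.max()+.5)],.04)[0] if len(vv) else '')
# shelf edge height
print('shelf',[P[r,c] for r,c in((110,360),(118,290),(60,300),(135,440))])
big2=cv2.resize(im[150:235,250:450],None,fx=4,fy=4,interpolation=cv2.INTER_CUBIC); cv2.imwrite('pics/crop1.png',big2[:,:,::-1])
s=np.load('side0.npz');cv2.imwrite('pics/crop2.png',cv2.resize(s['im'][110:310,240:440],None,fx=3,fy=3,interpolation=cv2.INTER_CUBIC)[:,:,::-1])
```

```text
red 680 (np.float64(297.09558823529414), np.float64(205.9470588235294)) 14.748574256896973 [[0.4888 0.1122 0.06  ]] [0.4886 0.1124 0.0586]
red 139 (np.float64(446.7769784172662), np.float64(221.84892086330936)) 12.093486785888672 [[ 0.4282 -0.413   0.06  ]] [ 0.428  -0.4233  0.0205]
red 21 (np.float64(419.1904761904762), np.float64(217.04761904761904)) 2.577040910720825 [[ 0.4461 -0.3157  0.06  ]] [ 0.4452 -0.3079  0.097 ]
blue 275 388 406 175 193 [ 0.5606 -0.2345  0.0489]
[[ 0.5962 -0.2098  0.05  ]
 [ 0.5957 -0.2738  0.05  ]
 [ 0.5317 -0.2725  0.05  ]
 [ 0.5323 -0.2087  0.05  ]]
blue 272 343 364 208 221 [ 0.4558 -0.0844  0.0452]
[[ 0.4806 -0.049   0.05  ]
 [ 0.48   -0.123   0.05  ]
 [ 0.4342 -0.1224  0.05  ]
 [ 0.4349 -0.0485  0.05  ]]
fence 0.0022733124683989026
table 7.484388973577616e-06
fence px 394 258 403
265 165 167 [0.628  0.2274 0.04  ]
280 165 167 [0.6275 0.1737 0.04  ]
295 166 167 [0.627  0.1201 0.04  ]
310 166 166 [0.6301 0.0666 0.04  ]
325 166 168 [0.6224 0.0132 0.04  ]
340 166 168 [ 0.622  -0.0403  0.04  ]
355 167 168 [ 0.6215 -0.0937  0.04  ]
370 167 169 [ 0.6175 -0.1472  0.04  ]
385 167 169 [ 0.6171 -0.2008  0.04  ]
shelf [array([ 0.7279, -0.0815,  0.467 ]), array([0.7072, 0.1072, 0.4689]), array([0.8594, 0.0786, 0.4926]), array([ 0.7469, -0.4098,  0.0077])]
```

View pics/crop1.png

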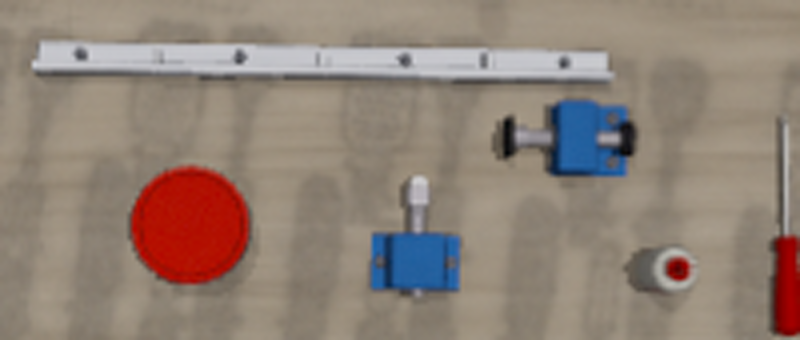

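View pics/crop2.png

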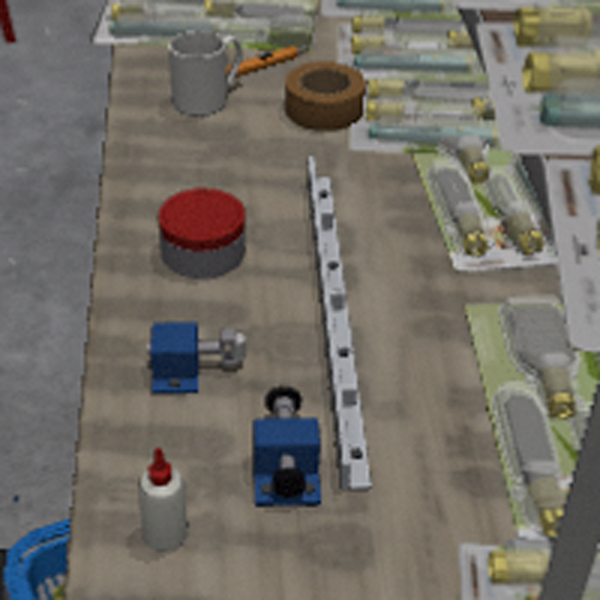

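The crops confirm the layout. In crop1 the pad face is near x=500 (pixel 375), the roller at (418,190) and the tin at (190,225). The fence is turned about -0.025 rad, with its face near x = 0.6225 at y = 0.

Next I turn the tool about 52° in place and shut the fingers.

```bash
cat >> h.py <<'E'
from scipy.spatial.transform import Rotation as R
def st(target=None):
    s=robot.read_state(); A=R.from_rotvec(s['orientation']).as_matrix(); p=np.array(s['tool_pos'])
    print('t %.2f'%s['t'],'p',p.round(4),'F',np.round(s['force'],1),'yawx %.1f'%np.degrees(np.arctan2(A[1,0],A[0,0])),'z',A[:,2].round(3),'op %.3f'%s['opening'])
    if target is not None: print('tool shift mm',((np.array(target)-p)@A*1e3).round(1))
    return s,A,p
E
python3 -m pendant '[{"translation":[0,0,0],"twist":[0,0,0.09],"grip":-1},{"translation":[0,0,0],"twist":[0,0,0.09],"grip":-1},{"translation":[0,0,0],"twist":[0,0,0.09],"grip":-1},{"translation":[0,0,0],"twist":[0,0,0.09],"grip":-1},{"translation":[0,0,0],"twist":[0,0,0.09],"grip":-1},{"translation":[0,0,0],"twist":[0,0,0.09],"grip":-1},{"translation":[0,0,0],"twist":[0,0,0.09],"grip":-1},{"translation":[0,0,0],"twist":[0,0,0.09],"grip":-1},{"translation":[0,0,0],"twist":[0,0,0.09],"grip":-1},{"translation":[0,0,0],"twist":[0,0,0.09],"grip":-1}]' 10
python3 -c "
from h import *
st([.407,.090,.20])"
```

```text
t: 1.1
tool_pos: [0.2327, 0.5486, 0.2112]
orientation: [1.945, 2.464, -0.02]
force: [0.1, 0.4, 0.7]
opening: 0.0177
t 1.10 p [0.2327 0.5486 0.2112] F [0.1 0.4 0.7] yawx 103.4 z [-0.006 -0.012 -1.   ] op 0.018
tool shift mm [-486.4   63.2   15.4]
```

```bash
python3 -m pendant '[{"translation":[-40,5,0],"twist":[0,0,0],"grip":-1},{"translation":[-40,5,0],"twist":[0,0,0],"grip":-1},{"translation":[-40,5,0],"twist":[0,0,0],"grip":-1},{"translation":[-40,5,0],"twist":[0,0,0],"grip":-1},{"translation":[-40,5,0],"twist":[0,0,0],"grip":-1},{"translation":[-40,5,0],"twist":[0,0,0],"grip":-1},{"translation":[-40,5,0],"twist":[0,0,0],"grip":-1},{"translation":[-40,5,0],"twist":[0,0,0],"grip":-1},{"translation":[-40,5,0],"twist":[0,0,0],"grip":-1},{"translation":[-40,5,0],"twist":[0,0,0],"grip":-1}]'
python3 -c "
from h import *
st([.407,.090,.20])"
```

```text
t: 2.1
tool_pos: [0.3729, 0.1591, 0.2092]
orientation: [1.94, 2.469, -0.033]
force: [0.3, 0.1, 0.7]
opening: 0.0005
t 2.10 p [0.3729 0.1591 0.2092] F [0.3 0.1 0.7] yawx 103.7 z [-0.012 -0.018 -1.   ] op 0.000
tool shift mm [-75.   16.9  10. ]
```

```bash
python3 -m pendant '[{"translation":[-19,4,0],"twist":[0,0,0],"grip":-1},{"translation":[-19,4,0],"twist":[0,0,0],"grip":-1},{"translation":[-19,4,0],"twist":[0,0,0],"grip":-1},{"translation":[-18,4,0],"twist":[0,0,0],"grip":-1},{"translation":[0,0,0],"twist":[0,0,0],"grip":-1},{"translation":[0,0,30],"twist":[0,0,0],"grip":-1},{"translation":[0,0,30],"twist":[0,0,0],"grip":-1},{"translation":[0,0,30],"twist":[0,0,0],"grip":-1},{"translation":[0,0,30],"twist":[0,0,0],"grip":-1},{"translation":[0,0,0],"twist":[0,0,0],"grip":-1}]'
python3 -c "
from h import *
st([.4062,.092,.016])"
```

```text
t: 3.1
tool_pos: [0.4046, 0.0817, 0.0854]
orientation: [1.951, 2.461, -0.033]
force: [-0.3, 0.8, 0.0]
opening: 0.0001
t 3.10 p [0.4046 0.0817 0.0854] F [-0.3  0.8  0. ] yawx 103.2 z [-0.012 -0.017 -1.   ] op 0.000
tool shift mm [10.7  5.  69.2]
```

```bash
python3 -m pendant '[{"translation":[3,0,20],"twist":[0,0,0],"grip":-1},{"translation":[3,0,20],"twist":[0,0,0],"grip":-1},{"translation":[3,0,15],"twist":[0,0,0],"grip":-1},{"translation":[2,0,10],"twist":[0,0,0],"grip":-1},{"translation":[0,0,5],"twist":[0,0,0],"grip":-1},{"translation":[0,0,0],"twist":[0,0,0],"grip":-1},{"translation":[0,0,0],"twist":[0,0,0],"grip":-1},{"translation":[0,0,0],"twist":[0,0,0],"grip":-1},{"translation":[0,0,0],"twist":[0,0,0],"grip":-1},{"translation":[0,0,0],"twist":[0,0,0],"grip":-1}]'
python3 -c "
from h import *
s,A,p=st([.4062,.092,.016])
print(((np.array([.4888,.1122,.016])-p)@A*1e3).round(1))"
```

```text
t: 4.1
tool_pos: [0.4064, 0.0947, 0.0226]
orientation: [1.945, 2.458, -0.022]
force: [0.7, -0.3, 0.7]
opening: 0.0005
t 4.10 p [0.4064 0.0947 0.0226] F [ 0.7 -0.3  0.7] yawx 103.3 z [-0.003 -0.015 -1.   ] op 0.001
tool shift mm [-2.5 -0.8  6.6]
[-1.8 84.2  6. ]
```

```bash
python3 -m pendant '[{"translation":[-1,5,3],"twist":[0,0,0],"grip":-1},{"translation":[-1,5,2],"twist":[0,0,0],"grip":-1},{"translation":[0,5,0],"twist":[0,0,0],"grip":-1},{"translation":[0,5,0],"twist":[0,0,0],"grip":-1},{"translation":[0,6,0],"twist":[0,0,0],"grip":-1},{"translation":[0,6,0],"twist":[0,0,0],"grip":-1},{"translation":[0,6,0],"twist":[0,0,0],"grip":-1},{"translation":[0,6,0],"twist":[0,0,0],"grip":-1},{"translation":[0,6,0],"twist":[0,0,0],"grip":-1},{"translation":[0,6,0],"twist":[0,0,0],"grip":-1}]'
python3 -c "
from h import *
s,A,p=st([.4062,.092,.016])"
```

```text
t: 5.1
tool_pos: [0.4645, 0.1059, 0.0166]
orientation: [1.947, 2.459, -0.027]
force: [-5.2, 0.2, 5.4]
opening: 0.0005
t 5.10 p [0.4645 0.1059 0.0166] F [-5.2  0.2  5.4] yawx 103.3 z [-0.007 -0.016 -1.   ] op 0.001
tool shift mm [ -0.2 -59.9   1.2]
```

```bash
cat >> h.py <<'E'
def tin(save=None):
    im,d=robot.read_camera('side'); hsv=cv2.cvtColor(im,cv2.COLOR_RGB2HSV); H,S,V=[hsv[:,:,i].astype(int) for i in range(3)]
    m=((H<8)|(H>172))&(S>130)&(V>80); m[:,:270]=0; m[:130]=0; m[262:]=0; m[:,380:]=0
    k,l,s_,c=cv2.connectedComponentsWithStats(m.astype(np.uint8)); i=1+np.argmax(s_[1:,4]); v,u=np.nonzero(l==i)
    P=cloud('side',d)[l==i]; top=P[np.abs(P[:,2]-.06)<.006]
    c,r=cv2.minEnclosingCircle((onplane('side',np.c_[u,v],.06)[:,:2]*1e3).astype(np.float32))
    print('side',len(u),'circle',np.round(c,1),round(r,1),'lid cloud mean',top.mean(0).round(4))
    if save: cv2.imwrite(save,cv2.resize(im[110:310,240:440],None,fx=3,fy=3,interpolation=cv2.INTER_CUBIC)[:,:,::-1])
E
python3 -c "
from h import *
st(); tin('pics/s1.png'); st()"
```

```text
t 5.10 p [0.4645 0.1059 0.0166] F [-5.2  0.2  5.4] yawx 103.3 z [-0.007 -0.016 -1.   ] op 0.001
side 150 circle [536.2 119.1] 51.5 lid cloud mean [0.549  0.1015 0.0606]
t 5.15 p [0.4656 0.1061 0.0168] F [-1.1 -0.3 -0.3] yawx 103.3 z [-0.006 -0.016 -1.   ] op 0.001
```

View pics/s1.png

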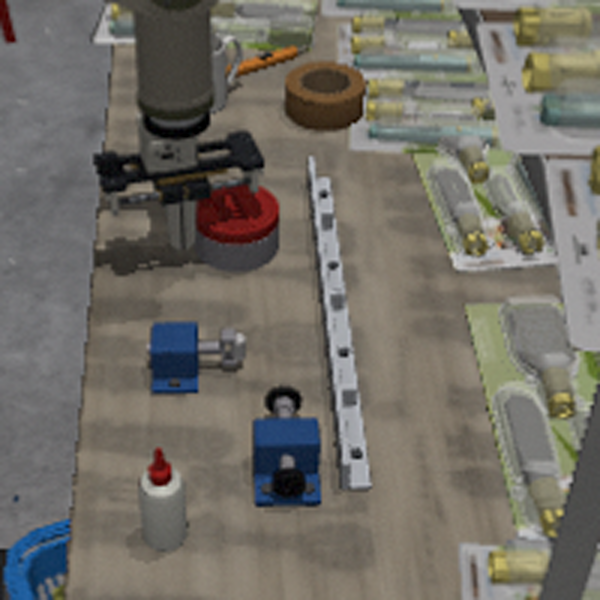

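The picture shows the finger touching the tin, the tin upright and about 40 mm from the fence.

```bash
python3 -m pendant '[{"translation":[0,4,0],"twist":[0,0,0],"grip":-1},{"translation":[0,4,0],"twist":[0,0,0],"grip":-1},{"translation":[0,4,0],"twist":[0,0,0],"grip":-1},{"translation":[0,4,0],"twist":[0,0,0],"grip":-1},{"translation":[0,4,0],"twist":[0,0,0],"grip":-1},{"translation":[0,4,0],"twist":[0,0,0],"grip":-1},{"translation":[0,4,0],"twist":[0,0,0],"grip":-1},{"translation":[0,2,0],"twist":[0,0,0],"grip":-1},{"translation":[0,2,0],"twist":[0,0,0],"grip":-1},{"translation":[0,1,0],"twist":[0,0,0],"grip":-1}]'
python3 -c "
from h import *
s,A,p=st();print(p+A[:,1]*.0695)"
```

```text
t: 6.15
tool_pos: [0.5004, 0.1144, 0.0164]
orientation: [1.947, 2.459, -0.026]
force: [-4.5, -1.2, 3.4]
opening: 0.0002
t 6.15 p [0.5004 0.1144 0.0164] F [-4.5 -1.2  3.4] yawx 103.3 z [-0.006 -0.016 -1.   ] op 0.000
[0.56800768 0.13030607 0.01571894]
```

```bash
python3 -m pendant '[{"translation":[0,1,0],"twist":[0,0,0],"grip":-1},{"translation":[0,1,0],"twist":[0,0,0],"grip":-1},{"translation":[0,1,0],"twist":[0,0,0],"grip":-1},{"translation":[0,0.5,0],"twist":[0,0,0],"grip":-1},{"translation":[0,0.5,0],"twist":[0,0,0],"grip":-1},{"translation":[0,0.5,0],"twist":[0,0,0],"grip":-1},{"translation":[0,0.5,0],"twist":[0,0,0],"grip":-1},{"translation":[0,0.5,0],"twist":[0,0,0],"grip":-1},{"translation":[0,0.5,0],"twist":[0,0,0],"grip":-1},{"translation":[0,0.5,0],"twist":[0,0,0],"grip":-1}]'
python3 -c "
from h import *
s,A,p=st();print(p+A[:,1]*.0695)"
```

```text
t: 7.15
tool_pos: [0.5068, 0.1159, 0.0163]
orientation: [1.947, 2.459, -0.026]
force: [-4.8, -1.1, 3.9]
opening: 0.0005
t 7.15 p [0.5068 0.1159 0.0163] F [-4.8 -1.1  3.9] yawx 103.3 z [-0.007 -0.016 -1.   ] op 0.000
[0.57446155 0.13180291 0.01563366]
```

```bash
python3 -m pendant '[{"translation":[0,0.5,0],"twist":[0,0,0],"grip":-1},{"translation":[0,0.5,0],"twist":[0,0,0],"grip":-1},{"translation":[0,0.5,0],"twist":[0,0,0],"grip":-1},{"translation":[0,0.5,0],"twist":[0,0,0],"grip":-1},{"translation":[0,0.5,0],"twist":[0,0,0],"grip":-1},{"translation":[0,0.5,0],"twist":[0,0,0],"grip":-1},{"translation":[0,0.5,0],"twist":[0,0,0],"grip":-1},{"translation":[0,0.5,0],"twist":[0,0,0],"grip":-1},{"translation":[0,0.5,0],"twist":[0,0,0],"grip":-1},{"translation":[0,0.5,0],"twist":[0,0,0],"grip":-1}]'
python3 -c "
from h import *
s,A,p=st();print(p+A[:,1]*.0695); im,d=robot.read_camera('top');cv2.imwrite('pics/t2.png',cv2.resize(im[150:235,250:450],None,fx=4,fy=4,interpolation=cv2.INTER_CUBIC)[:,:,::-1]); st()"
```

```text
t: 8.15
tool_pos: [0.5074, 0.1161, 0.0165]
orientation: [-1.949, -2.462, 0.04]
force: [-9.0, -2.3, 7.7]
opening: 0.0009
t 8.15 p [0.5074 0.1161 0.0165] F [-9.  -2.3  7.7] yawx 103.3 z [-0.017 -0.019 -1.   ] op 0.001
[0.57503243 0.13198367 0.0150485 ]
t 8.20 p [0.5074 0.116  0.0165] F [-7.8 -2.1  9.4] yawx 103.3 z [-0.017 -0.019 -1.   ] op 0.000
```

View pics/t2.png

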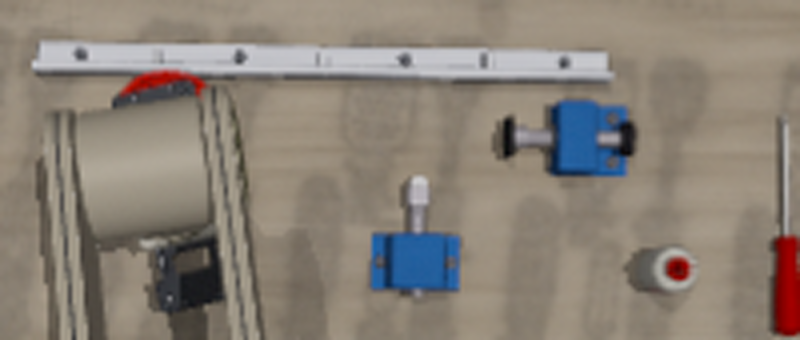

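The tin has stalled against the fence: reaction about 9 N, tin centre about (0.575, 0.132), and the picture shows the lid at the fence front. I back off and go round to its left side.

```bash
python3 -m pendant '[{"translation":[0,-8,0],"twist":[0,0,0],"grip":-1},{"translation":[0,-16,0],"twist":[0,0,0],"grip":-1},{"translation":[5,-10,0],"twist":[0,0,0],"grip":-1},{"translation":[17,0,0],"twist":[0,0,0],"grip":-1},{"translation":[17,0,0],"twist":[0,0,0],"grip":-1},{"translation":[17,0,0],"twist":[0,0,0],"grip":-1},{"translation":[17,0,0],"twist":[0,0,0],"grip":-1},{"translation":[15,0,0],"twist":[0,0,0],"grip":-1},{"translation":[0,0,0],"twist":[0,0,0],"grip":-1},{"translation":[0,0,0],"twist":[0,0,0],"grip":-1}]'
python3 -c "
from h import *
s,A,p=st([.5567+.005,.2094,.018])"
```

```text
t: 9.2
tool_pos: [0.453, 0.1982, 0.0157]
orientation: [1.949, 2.459, -0.026]
force: [0.3, -0.6, 0.3]
opening: 0.0003
t 9.20 p [0.453  0.1982 0.0157] F [ 0.3 -0.6  0.3] yawx 103.2 z [-0.008 -0.015 -1.   ] op 0.000
tool shift mm [-13.9 108.4  -3.3]
```

```bash
python3 -m pendant '[{"translation":[0,15,-1],"twist":[0,0,0],"grip":-1},{"translation":[0,18,-1],"twist":[0,0,0],"grip":-1},{"translation":[0,18,-1],"twist":[0,0,0],"grip":-1},{"translation":[0,18,0],"twist":[0,0,0],"grip":-1},{"translation":[0,18,0],"twist":[0,0,0],"grip":-1},{"translation":[0,15,0],"twist":[0,0,0],"grip":-1},{"translation":[-4,2,0],"twist":[0,0,0],"grip":-1},{"translation":[-4,0,0],"twist":[0,0,0],"grip":-1},{"translation":[-4,0,0],"twist":[0,0,0],"grip":-1},{"translation":[0,0,0],"twist":[0,0,0],"grip":-1}]'
python3 -c "
from h import *
s,A,p=st([.5567+.005,.2094,.018])
print('u in tool',np.array([-.0257,-1,0])@A)
tin()"
```

```text
t: 10.2
tool_pos: [0.5604, 0.2027, 0.0165]
orientation: [1.954, 2.454, -0.029]
force: [-0.2, 0.2, -0.3]
opening: 0.0004
t 10.20 p [0.5604 0.2027 0.0165] F [-0.2  0.2 -0.3] yawx 103.0 z [-0.008 -0.017 -1.   ] op 0.000
tool shift mm [ 6.2  2.8 -1.6]
u in tool [-0.96868576 -0.24901077  0.01737911]
side 380 circle [576.9 133.1] 53.1 lid cloud mean [0.5758 0.1307 0.0607]
```

```bash
python3 -m pendant '[{"translation":[-3.9,-1,0],"twist":[0,0,0],"grip":-1},{"translation":[-3.9,-1,0],"twist":[0,0,0],"grip":-1},{"translation":[-3.9,-1,0],"twist":[0,0,0],"grip":-1},{"translation":[-3.9,-1,0],"twist":[0,0,0],"grip":-1},{"translation":[-5.8,-1.5,0],"twist":[0,0,0],"grip":-1},{"translation":[-5.8,-1.5,0],"twist":[0,0,0],"grip":-1},{"translation":[-5.8,-1.5,0],"twist":[0,0,0],"grip":-1},{"translation":[-5.8,-1.5,0],"twist":[0,0,0],"grip":-1},{"translation":[-5.8,-1.5,0],"twist":[0,0,0],"grip":-1},{"translation":[-5.8,-1.5,0],"twist":[0,0,0],"grip":-1}]'
python3 -c "
from h import *
s,A,p=st(); tin('pics/s2.png')"
```

```text
t: 11.25
tool_pos: [0.5566, 0.1477, 0.0169]
orientation: [1.954, 2.458, -0.03]
force: [-1.0, 1.9, -0.8]
opening: 0.0005
t 11.25 p [0.5566 0.1477 0.0169] F [-1.   1.9 -0.8] yawx 103.0 z [-0.01  -0.016 -1.   ] op 0.000
side 379 circle [574.5  89.5] 52.3 lid cloud mean [0.5752 0.0838 0.0604]
```

View pics/s2.png

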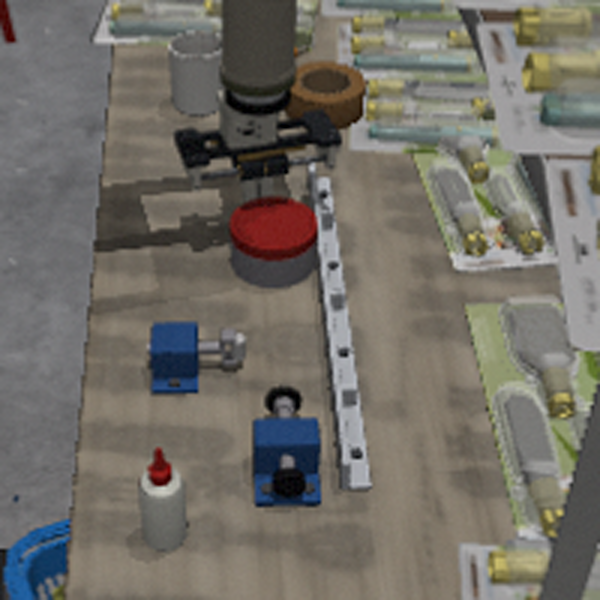

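The tin rides on the fence at about (0.574, 0.089), with the finger behind it. Continuing along the fence.

```bash
python3 -m pendant '[{"translation":[-5.8,-1.5,0],"twist":[0,0,0],"grip":-1},{"translation":[-5.8,-1.5,0],"twist":[0,0,0],"grip":-1},{"translation":[-5.8,-1.5,0],"twist":[0,0,0],"grip":-1},{"translation":[-5.8,-1.5,0],"twist":[0,0,0],"grip":-1},{"translation":[-5.8,-1.5,0],"twist":[0,0,0],"grip":-1},{"translation":[-5.8,-1.5,0],"twist":[0,0,0],"grip":-1},{"translation":[-5.8,-1.5,0],"twist":[0,0,0],"grip":-1},{"translation":[-5.8,-1.5,0],"twist":[0,0,0],"grip":-1},{"translation":[-5.8,-1.5,0],"twist":[0,0,0],"grip":-1},{"translation":[-5.8,-1.5,0],"twist":[0,0,0],"grip":-1}]'
python3 -c "
from h import *
s,A,p=st(); tin()
print('u in tool',np.array([-.0257,-1,0])@A)"
```

```text
t: 12.3
tool_pos: [0.5546, 0.0819, 0.0178]
orientation: [1.954, 2.458, -0.031]
force: [-1.6, 1.7, -1.6]
opening: 0.0004
t 12.30 p [0.5546 0.0819 0.0178] F [-1.6  1.7 -1.6] yawx 103.0 z [-0.011 -0.016 -1.   ] op 0.000
side 421 circle [573.6  25.3] 52.5 lid cloud mean [0.5735 0.0185 0.0603]
u in tool [-0.96837886 -0.25024395  0.01675814]
```

```bash
python3 -m pendant '[{"translation":[-5.8,-1.5,0.2],"twist":[0,0,0],"grip":-1},{"translation":[-5.8,-1.5,0.2],"twist":[0,0,0],"grip":-1},{"translation":[-5.8,-1.5,0.2],"twist":[0,0,0],"grip":-1},{"translation":[-5.8,-1.5,0.2],"twist":[0,0,0],"grip":-1},{"translation":[-5.8,-1.5,0.2],"twist":[0,0,0],"grip":-1},{"translation":[-5.8,-1.5,0.2],"twist":[0,0,0],"grip":-1},{"translation":[-5.8,-1.5,0.2],"twist":[0,0,0],"grip":-1},{"translation":[-5.8,-1.5,0.2],"twist":[0,0,0],"grip":-1},{"translation":[-3.9,-1,0],"twist":[0,0,0],"grip":-1},{"translation":[-1.9,-0.5,0],"twist":[0,0,0],"grip":-1}]'
python3 -c "
from h import *
s,A,p=st(); tin()"
```

```text
t: 13.35
tool_pos: [0.5536, 0.0227, 0.0179]
orientation: [1.954, 2.457, -0.029]
force: [-1.8, 2.4, -0.0]
opening: 0.0004
t 13.35 p [0.5536 0.0227 0.0179] F [-1.8  2.4 -0. ] yawx 103.0 z [-0.01  -0.016 -1.   ] op 0.000
side 473 circle [572.3 -35.9] 52.9 lid cloud mean [ 0.5717 -0.0418  0.0603]
```

```bash
python3 -m pendant '[{"translation":[-2.4,-0.6,0],"twist":[0,0,0],"grip":-1},{"translation":[-2.4,-0.6,0],"twist":[0,0,0],"grip":-1},{"translation":[-2.4,-0.6,0],"twist":[0,0,0],"grip":-1},{"translation":[-2.4,-0.6,0],"twist":[0,0,0],"grip":-1},{"translation":[-2.4,-0.6,0],"twist":[0,0,0],"grip":-1},{"translation":[-2.4,-0.6,0],"twist":[0,0,0],"grip":-1},{"translation":[-2.4,-0.6,0],"twist":[0,0,0],"grip":-1},{"translation":[-2.4,-0.6,0],"twist":[0,0,0],"grip":-1},{"translation":[-2.4,-0.6,0],"twist":[0,0,0],"grip":-1},{"translation":[-2.4,-0.6,0],"twist":[0,0,0],"grip":-1}]'
python3 -c "
from h import *
s,A,p=st(); tin()"
```

```text
t: 14.4
tool_pos: [0.5507, 0.0022, 0.0179]
orientation: [-1.95, -2.454, 0.023]
force: [-3.7, 9.8, 3.5]
opening: 0.0003
t 14.40 p [0.5507 0.0022 0.0179] F [-3.7  9.8  3.5] yawx 103.1 z [-0.015 -0.007 -1.   ] op 0.000
side 486 circle [571.4 -56.2] 52.8 lid cloud mean [ 0.5719 -0.0616  0.0601]
```

```bash
python3 -m pendant '[{"translation":[-2.4,-0.1,0],"twist":[0,0,0],"grip":-1},{"translation":[-2.4,-0.1,0],"twist":[0,0,0],"grip":-1},{"translation":[-2.4,-0.1,0],"twist":[0,0,0],"grip":-1},{"translation":[-2.4,-0.3,0],"twist":[0,0,0],"grip":-1},{"translation":[-2.4,-0.3,0],"twist":[0,0,0],"grip":-1},{"translation":[-2.4,-0.3,0],"twist":[0,0,0],"grip":-1},{"translation":[-2.4,-0.3,0],"twist":[0,0,0],"grip":-1},{"translation":[-2.4,-0.3,0],"twist":[0,0,0],"grip":-1},{"translation":[-1.8,-0.3,0],"twist":[0,0,0],"grip":-1},{"translation":[-1.8,-0.3,0],"twist":[0,0,0],"grip":-1}]'
python3 -c "
from h import *
s,A,p=st(); tin()"
```

```text
t: 15.45
tool_pos: [0.5456, -0.0063, 0.0182]
orientation: [-1.926, -2.438, 0.012]
force: [-4.4, 9.1, 4.1]
opening: 0.0007
t 15.45 p [ 0.5456 -0.0063  0.0182] F [-4.4  9.1  4.1] yawx 103.4 z [-0.032  0.016 -0.999] op 0.001
side 474 circle [571.5 -64.7] 52.7 lid cloud mean [ 0.571  -0.0718  0.0601]
```

```bash
python3 -m pendant '[{"translation":[-2.6,0.9,0],"twist":[-0.005,-0.004,0],"grip":-1},{"translation":[-2.8,0.9,0],"twist":[-0.005,-0.004,0],"grip":-1},{"translation":[-3,0.9,0],"twist":[-0.005,-0.004,0],"grip":-1},{"translation":[-3,0.9,0],"twist":[-0.005,-0.004,0],"grip":-1},{"translation":[-3,0.9,0],"twist":[-0.005,-0.004,0],"grip":-1},{"translation":[-3,0.9,0],"twist":[-0.005,-0.004,0],"grip":-1},{"translation":[-3,0.9,0],"twist":[-0.005,-0.004,0],"grip":-1},{"translation":[-3,0.9,0],"twist":[-0.005,-0.004,0],"grip":-1},{"translation":[-3,0.9,0],"twist":[-0.005,-0.004,0],"grip":-1},{"translation":[-3,0.9,0],"twist":[-0.005,-0.004,0],"grip":-1}]'
python3 -c "
from h import *
s,A,p=st(); tin()"
```

```text
t: 16.5
tool_pos: [0.5463, -0.0099, 0.0178]
orientation: [-1.927, -2.459, -0.023]
force: [-9.5, 14.3, 9.6]
opening: 0.0004
t 16.50 p [ 0.5463 -0.0099  0.0178] F [-9.5 14.3  9.6] yawx 103.8 z [-0.005  0.023 -1.   ] op 0.000
side 470 circle [570.5 -67.8] 52.7 lid cloud mean [ 0.5719 -0.076   0.0602]
```

```bash
python3 -m pendant '[{"translation":[-2.4,-0.3,-0.4],"twist":[-0.003,0,0],"grip":-1},{"translation":[-2.6,-0.2,-0.4],"twist":[-0.003,0,0],"grip":-1},{"translation":[-2.8,-0.1,-0.4],"twist":[-0.003,0,0],"grip":-1},{"translation":[-2.8,-0.1,-0.4],"twist":[-0.003,0,0],"grip":-1},{"translation":[-2.8,-0.1,-0.4],"twist":[-0.003,0,0],"grip":-1},{"translation":[-2.8,-0.1,-0.4],"twist":[-0.003,0,0],"grip":-1},{"translation":[-2.8,-0.1,-0.4],"twist":[-0.003,0,0],"grip":-1},{"translation":[-2.8,-0.1,-0.4],"twist":[-0.003,0,0],"grip":-1},{"translation":[-2.8,-0.1,-0.4],"twist":[-0.003,0,0],"grip":-1},{"translation":[-2.8,-0.1,-0.4],"twist":[-0.003,0,0],"grip":-1}]'
python3 -c "
from h import *
s,A,p=st(); tin()"
```

```text
t: 17.55
tool_pos: [0.5391, -0.0237, 0.0179]
orientation: [-1.91, -2.453, -0.062]
force: [-6.9, 9.1, 5.2]
opening: 0.0005
t 17.55 p [ 0.5391 -0.0237  0.0179] F [-6.9  9.1  5.2] yawx 104.2 z [-0.001  0.051 -0.999] op 0.001
side 453 circle [570.2 -81.2] 52.5 lid cloud mean [ 0.5725 -0.0899  0.0601]
```

The contact has slid towards the edge of the finger face and the tool has tilted. I back off briefly, re-centre and level it.

```bash
python3 -m pendant '[{"translation":[3,0,0],"twist":[0,0,0],"grip":-1},{"translation":[4,0,0],"twist":[0,0,0],"grip":-1},{"translation":[3,3,0],"twist":[0.002,-0.008,0],"grip":-1},{"translation":[0,4,0],"twist":[0.002,-0.008,0],"grip":-1},{"translation":[0,4,0],"twist":[0.002,-0.008,0.005],"grip":-1},{"translation":[0,4,0],"twist":[0.002,-0.008,0.005],"grip":-1},{"translation":[0,3,0],"twist":[0.002,-0.008,0.005],"grip":-1},{"translation":[0,0,0],"twist":[0.002,-0.008,0.005],"grip":-1},{"translation":[0,0,0],"twist":[0,0,0],"grip":-1},{"translation":[0,0,0],"twist":[0,0,0],"grip":-1}]'
python3 -c "
from h import *
s,A,p=st(); tin('pics/s3.png'); print('tin in tool',((np.array([.570,-.081,.018])-p)@A*1e3).round(1))"
```

```text
t: 18.6
tool_pos: [0.5569, -0.0104, 0.0192]
orientation: [1.954, 2.455, -0.006]
force: [-0.1, 0.4, -0.9]
opening: 0.0007
t 18.60 p [ 0.5569 -0.0104  0.0192] F [-0.1  0.4 -0.9] yawx 103.0 z [ 0.001 -0.006 -1.   ] op 0.001
side 552 circle [570.8 -80.7] 53.0 lid cloud mean [ 0.5697 -0.083   0.0601]
tin in tool [-71.8  -3.1   1.6]
```

View pics/s3.png

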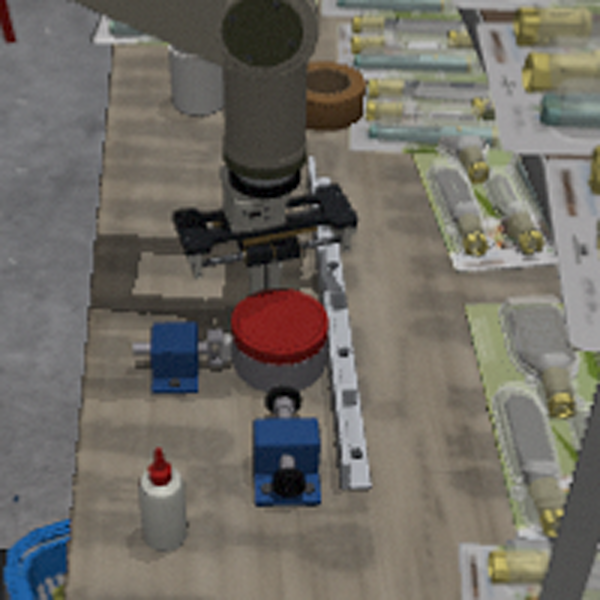

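The tin held its place, upright on the fence at about y = -0.081. The roller is pushed in beside it and the pad is some 3 cm ahead. Pushing on.

```bash
python3 -m pendant '[{"translation":[-4,-0.5,0],"twist":[0,0,0],"grip":-1},{"translation":[-4,-0.5,0],"twist":[0,0,0],"grip":-1},{"translation":[-2.5,-0.4,0],"twist":[0,0,0],"grip":-1},{"translation":[-2.4,-0.2,0],"twist":[0,-0.002,0],"grip":-1},{"translation":[-2.4,-0.2,0],"twist":[0,-0.003,0],"grip":-1},{"translation":[-2.4,-0.2,0],"twist":[0,-0.003,0],"grip":-1},{"translation":[-2.4,-0.2,0],"twist":[0,-0.003,0],"grip":-1},{"translation":[-2.4,-0.2,0],"twist":[0,-0.003,0],"grip":-1},{"translation":[-2.4,-0.2,0],"twist":[0,-0.003,0],"grip":-1},{"translation":[-2.4,-0.2,0],"twist":[0,-0.003,0],"grip":-1}]'
python3 -c "
from h import *
s,A,p=st(); tin()"
```

```text
t: 19.65
tool_pos: [0.5533, -0.0299, 0.0187]
orientation: [-1.957, -2.455, 0.018]
force: [-4.6, 8.2, 5.1]
opening: 0.0008
t 19.65 p [ 0.5533 -0.0299  0.0187] F [-4.6  8.2  5.1] yawx 102.9 z [-0.009 -0.007 -1.   ] op 0.001
side 515 circle [570.1 -88.7] 52.2 lid cloud mean [ 0.5705 -0.0945  0.0602]
```

```bash
python3 -m pendant '[{"translation":[-2.2,-0.1,-0.2],"twist":[0,-0.003,0],"grip":-1},{"translation":[-2.2,-0.1,-0.2],"twist":[0,-0.003,0],"grip":-1},{"translation":[-2.2,-0.1,-0.2],"twist":[0,-0.003,0],"grip":-1},{"translation":[-2.2,-0.1,-0.2],"twist":[0,-0.003,0],"grip":-1},{"translation":[-2.2,-0.1,-0.2],"twist":[0,-0.003,0],"grip":-1},{"translation":[-2,-0.1,-0.2],"twist":[0,-0.003,0],"grip":-1},{"translation":[-2,-0.1,-0.2],"twist":[0,-0.003,0],"grip":-1},{"translation":[-2,-0.1,-0.2],"twist":[0,-0.003,0],"grip":-1},{"translation":[-1.5,-0.1,-0.2],"twist":[0,-0.003,0],"grip":-1},{"translation":[-1.5,-0.1,-0.2],"twist":[0,-0.003,0],"grip":-1}]'
python3 -c "
from h import *
s,A,p=st(); tin()"
```

```text
t: 20.7
tool_pos: [0.5468, -0.0412, 0.0183]
orientation: [-1.955, -2.451, 0.045]
force: [-3.4, 4.6, 3.4]
opening: 0.0001
t 20.70 p [ 0.5468 -0.0412  0.0183] F [-3.4  4.6  3.4] yawx 102.9 z [-0.023 -0.019 -1.   ] op 0.000
side 528 circle [570.3 -98.6] 52.9 lid cloud mean [ 0.5705 -0.1039  0.0602]
```

```bash
python3 -m pendant '[{"translation":[-1.5,0.3,-0.2],"twist":[-0.003,0,0],"grip":-1},{"translation":[-1.5,0.3,-0.2],"twist":[-0.003,0,0],"grip":-1},{"translation":[-1.5,0.3,-0.2],"twist":[-0.003,0,0],"grip":-1},{"translation":[-1.5,0.3,-0.2],"twist":[-0.003,0,0],"grip":-1},{"translation":[-1.5,0.3,-0.2],"twist":[-0.003,0,0],"grip":-1},{"translation":[-1.3,0.2,-0.2],"twist":[-0.003,0,0],"grip":-1},{"translation":[-1.3,0.2,-0.2],"twist":[-0.003,0,0],"grip":-1},{"translation":[-1.3,0.2,-0.2],"twist":[-0.003,0,0],"grip":-1},{"translation":[-1.2,0.2,-0.2],"twist":[-0.003,0,0],"grip":-1},{"translation":[-1.2,0.2,-0.2],"twist":[-0.003,0,0],"grip":-1}]'
python3 -c "
from h import *
s,A,p=st(); tin()"
```

```text
t: 21.75
tool_pos: [0.5468, -0.0511, 0.019]
orientation: [-1.959, -2.454, 0.007]
force: [0.1, -0.2, 0.3]
opening: 0.0008
t 21.75 p [ 0.5468 -0.0511  0.019 ] F [ 0.1 -0.2  0.3] yawx 102.8 z [-0.004 -0.003 -1.   ] op 0.001
side 580 circle [ 569.6 -117. ] 52.6 lid cloud mean [ 0.5692 -0.1202  0.06  ]
```

The roller has snapped the tin forward to about y = -0.117, and the finger is now free of it. Next I approach gently and feel the pad.

```bash
python3 -m pendant '[{"translation":[-1.5,0.2,0],"twist":[0,0,0],"grip":-1},{"translation":[-1.5,0.2,0],"twist":[0,0,0],"grip":-1},{"translation":[-1,0.2,0],"twist":[0,0,0],"grip":-1},{"translation":[-1,0.2,0],"twist":[0,0,0],"grip":-1},{"translation":[-0.7,0,0],"twist":[0,0,0],"grip":-1},{"translation":[-0.7,0,0],"twist":[0,0,0],"grip":-1},{"translation":[-0.7,0,0],"twist":[0,0,0],"grip":-1},{"translation":[-0.7,0,0],"twist":[0,0,0],"grip":-1},{"translation":[-0.7,0,0],"twist":[0,0,0],"grip":-1},{"translation":[-0.7,0,0],"twist":[0,0,0],"grip":-1}]'
python3 -c "
from h import *
s,A,p=st(); tin()"
```

```text
t: 22.8
tool_pos: [0.5496, -0.0584, 0.0193]
orientation: [-1.957, -2.452, 0.004]
force: [-2.1, 4.3, 2.3]
opening: 0.0007
t 22.80 p [ 0.5496 -0.0584  0.0193] F [-2.1  4.3  2.3] yawx 102.8 z [-0.005  0.001 -1.   ] op 0.001
side 545 circle [ 569.7 -116.9] 52.6 lid cloud mean [ 0.5699 -0.1229  0.06  ]
```

```bash
python3 -m pendant '[{"translation":[-0.8,0,-0.1],"twist":[0,0,0],"grip":-1},{"translation":[-0.9,0,-0.1],"twist":[0,-0.001,0],"grip":-1},{"translation":[-1,0,-0.1],"twist":[0,-0.001,0],"grip":-1},{"translation":[-1.1,0,-0.1],"twist":[0,-0.001,0],"grip":-1},{"translation":[-1.2,0,-0.1],"twist":[0,-0.001,0],"grip":-1},{"translation":[-1.3,0,-0.1],"twist":[0,-0.001,0],"grip":-1},{"translation":[-1.4,0,-0.1],"twist":[0,-0.001,0],"grip":-1},{"translation":[-1.5,0,-0.1],"twist":[0,-0.001,0],"grip":-1},{"translation":[-1.5,0,-0.1],"twist":[0,-0.001,0],"grip":-1},{"translation":[-1.5,0,-0.1],"twist":[0,-0.001,0],"grip":-1}]'
python3 -c "
from h import *
s,A,p=st(); tin()"
```

```text
t: 23.85
tool_pos: [0.5493, -0.0592, 0.0194]
orientation: [-1.947, -2.45, 0.0]
force: [-2.4, 9.2, 3.3]
opening: 0.0004
t 23.85 p [ 0.5493 -0.0592  0.0194] F [-2.4  9.2  3.3] yawx 103.0 z [-0.01   0.008 -1.   ] op 0.000
side 531 circle [ 569.4 -117.6] 52.6 lid cloud mean [ 0.5696 -0.1247  0.0601]
```

```bash
python3 -m pendant '[{"translation":[-1.7,0,-0.1],"twist":[0,-0.002,0],"grip":-1},{"translation":[-1.8,0,-0.1],"twist":[0,-0.002,0],"grip":-1},{"translation":[-1.9,0,-0.1],"twist":[0,-0.002,0],"grip":-1},{"translation":[-1.9,0,-0.1],"twist":[0,-0.002,0],"grip":-1},{"translation":[-1.9,0,-0.1],"twist":[0,-0.002,0],"grip":-1},{"translation":[-1.9,0,-0.1],"twist":[0,-0.002,0],"grip":-1},{"translation":[-1.9,0,-0.1],"twist":[0,-0.002,0],"grip":-1},{"translation":[-1.9,0,-0.1],"twist":[0,-0.002,0],"grip":-1},{"translation":[-1.9,0,-0.1],"twist":[0,-0.002,0],"grip":-1},{"translation":[-1.9,0,-0.1],"twist":[0,-0.002,0],"grip":-1}]'
python3 -c "
from h import *
s,A,p=st(); tin(); st()"
```

```text
t: 24.9
tool_pos: [0.5491, -0.0595, 0.0195]
orientation: [-1.934, -2.449, -0.001]
force: [-2.6, 11.5, 4.4]
opening: 0.0004
t 24.90 p [ 0.5491 -0.0595  0.0195] F [-2.6 11.5  4.4] yawx 103.4 z [-0.016  0.013 -1.   ] op 0.000
side 526 circle [ 569.4 -118.3] 52.9 lid cloud mean [ 0.5696 -0.1254  0.06  ]
t 24.95 p [ 0.5491 -0.0595  0.0195] F [-3.9  9.9  4. ] yawx 103.4 z [-0.016  0.013 -1.   ] op 0.001
```

```bash
python3 -m pendant '[{"translation":[-2,0,-0.3],"twist":[0,-0.003,0],"grip":-1},{"translation":[-2.1,0,-0.3],"twist":[0,-0.003,0],"grip":-1},{"translation":[-2.2,0,-0.3],"twist":[0,-0.003,0],"grip":-1},{"translation":[-2.2,0,-0.3],"twist":[0,-0.003,0],"grip":-1},{"translation":[-2.2,0,-0.3],"twist":[0,-0.003,0],"grip":-1},{"translation":[-2.2,0,-0.3],"twist":[0,-0.003,0],"grip":-1},{"translation":[-2.2,0,-0.3],"twist":[0,-0.003,0],"grip":-1},{"translation":[-2.2,0,-0.3],"twist":[0,-0.003,0],"grip":-1},{"translation":[-2.2,0,-0.3],"twist":[0,-0.003,0],"grip":-1},{"translation":[-2.2,0,-0.3],"twist":[0,-0.003,0],"grip":-1}]'
python3 -c "
from h import *
s,A,p=st(); tin(); st()"
```

```text
t: 25.95
tool_pos: [0.5488, -0.0602, 0.0196]
orientation: [-1.922, -2.453, 0.006]
force: [-2.6, 11.3, 3.3]
opening: 0.0
t 25.95 p [ 0.5488 -0.0602  0.0196] F [-2.6 11.3  3.3] yawx 103.8 z [-0.022  0.012 -1.   ] op 0.000
side 525 circle [ 569.7 -118.6] 52.7 lid cloud mean [ 0.5698 -0.1262  0.0601]
t 26.00 p [ 0.5488 -0.0602  0.0196] F [-1.6 12.7  3.1] yawx 103.8 z [-0.022  0.012 -1.   ] op 0.001
```

Held at about 12 N for over 1 s, so the pad load is near 10 N. Now I release slowly.

```bash
python3 -m pendant '[{"translation":[-1,0,0],"twist":[0,0,0],"grip":-1},{"translation":[-0.5,0,0],"twist":[0,0,0],"grip":-1},{"translation":[0,0,0],"twist":[0,0,0],"grip":-1},{"translation":[0.5,0,0],"twist":[0,0,0],"grip":-1},{"translation":[1,0,0],"twist":[0,0,0],"grip":-1},{"translation":[3,0,0],"twist":[0,0,0],"grip":-1},{"translation":[8,0,0],"twist":[0,0,0],"grip":-1},{"translation":[12,0,0],"twist":[0,0,0],"grip":-1},{"translation":[12,0,0],"twist":[0,0,0],"grip":-1},{"translation":[0,0,0],"twist":[0,0,0],"grip":-1}]'
python3 -m pendant '[{"translation":[0,0,-10],"twist":[0,0,0],"grip":-1},{"translation":[0,0,-20],"twist":[0,0,0],"grip":-1},{"translation":[0,0,-25],"twist":[0,0,0],"grip":-1},{"translation":[0,0,-25],"twist":[0,0,0],"grip":-1},{"translation":[0,0,-25],"twist":[0,0,0],"grip":-1},{"translation":[20,0,-20],"twist":[0,0,0],"grip":-1},{"translation":[30,0,0],"twist":[0,0,0],"grip":-1},{"translation":[30,0,0],"twist":[0,0,0],"grip":-1},{"translation":[30,0,0],"twist":[0,0,0],"grip":-1},{"translation":[0,0,0],"twist":[0,0,0],"grip":-1}]'
python3 -c "
from h import *
s,A,p=st(); tin('pics/s4.png'); im,d=robot.read_camera('top');cv2.imwrite('pics/t4.png',cv2.resize(im[150:235,250:450],None,fx=4,fy=4,interpolation=cv2.INTER_CUBIC)[:,:,::-1])"
```

```text
t: 27.0
tool_pos: [0.5393, -0.0229, 0.02]
orientation: [-1.922, -2.453, 0.006]
force: [0.5, -0.3, 0.2]
opening: 0.0004
t: 28.0
tool_pos: [0.5169, 0.0846, 0.1608]
orientation: [-1.928, -2.457, -0.0]
force: [-0.3, 0.3, -0.4]
opening: 0.0004
t 28.00 p [0.5169 0.0846 0.1608] F [-0.3  0.3 -0.4] yawx 103.8 z [-0.014  0.012 -1.   ] op 0.000
side 599 circle [ 569.7 -118.7] 52.6 lid cloud mean [ 0.569  -0.1194  0.0602]
```

View pics/t4.png

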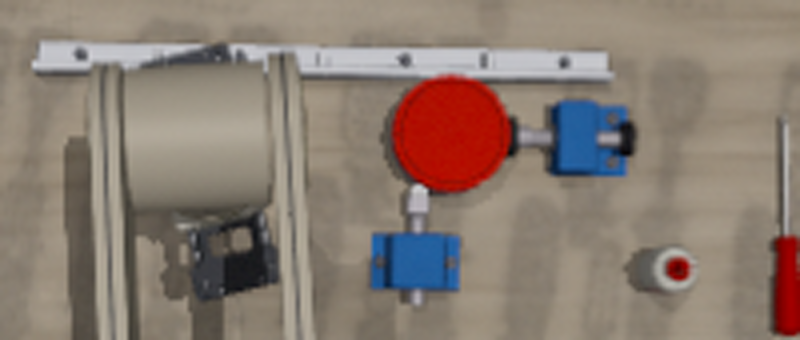

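View pics/s4.png

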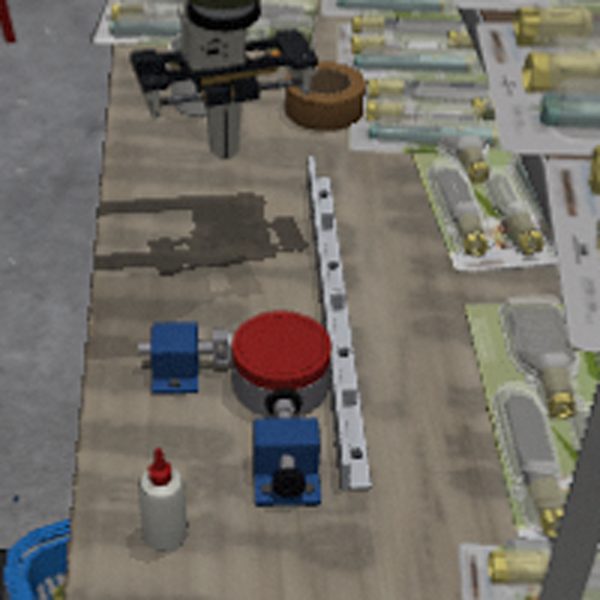

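In both views the tin (top crop 450,133) rests on the pad and the fence, with the roller behind it. The glue and screwdriver have not moved, and the robot is clear.

```bash
python3 -c "
from plant import robot
print(robot.close_job())"
```

```text
the job is handed in; nothing more can be done
None
```

I slid the tin onto the fence and pushed it along, past the roller and onto the pad. After I let go it stayed there, and I handed the job in at about 28 s.

**Final checks:**
- **Position:** After release the side camera put the tin centre at about (0.570, -0.119), the same to 0.1 mm as during the press. Both pictures show it upright, on the fence and pad, with the roller behind it.
- **Other objects:** The glue bottle and screwdriver look unmoved. The mug was outside the final crops, but the arm stayed well away from it. The tool was clear, with force readings near zero.

**Pressing on the pad:** The wrist read 9 to 12.7 N along the fence for over 1 s. I estimate about 10 N on the pad, allowing for the roller's push and friction. The pad force itself was not measured, so this is good to perhaps ±2 N.

**Less tidy points:**
- **At the roller:** The finger slid sideways along the tin and the tool tilted up to 3°. I backed off once and re-centred; the tin did not move while I did so.
- **Highest force:** The highest reading at the roller was about 17 N horizontally, roughly 20 N counting the vertical part. That is above the expected 10 to 14 N but under 25 N. I read the force only at the end of each 1 s move, so shorter peaks would not show.
- **Last few millimetres:** Once past its middle, the roller snapped the tin forward ahead of the finger by itself, by about 7 mm.

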